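# Refit the dough paddle on the food processor

### The job

The donated food processor is going out on the shop shelf complete, so put its white dough paddle back on the drive spindle inside the bowl. Lower the paddle over the spindle while holding it (do not drop it in), turn it by feel until the slot in its foot falls over the spindle's cross bar, see that it is fully down on the collar, and let go; do not force it. Leave the mug and the vase where they are.

Things in the scene. Friction and masses are not known exactly. Their poses are not given: they have to be found in the camera images.
- paddle: White plastic dough paddle, 110 mm tall, standing on its foot, 0.1 to 0.2 kg. Origin: centre of the foot's underside; z up the stem. The foot, 32 mm square, is cut right across by a slot 9 mm wide, 14 mm deep along the paddle's x axis; a bore 12 mm in diameter, 54 mm deep, runs up its middle. Blades 26 mm high reach 67 mm out along +y and -y, level with the foot. A half turn about z fits too.
- paddle_grip (a point): Where to hold the paddle: on its axis, 92 mm above the foot. The stem here is plain and round, 30 mm in diameter, from 54 to 110 mm above the foot, so it can be gripped from any side.
- processor: Food processor, fixed, white. Origin: on the counter under the bowl's axis; z up. Its housing spans x -105 to 105, y -105 to 225 mm, top at 58 mm. Motor tower on its +y side: x -95 to 95, y 106 to 221 mm, top at 197 mm.
- bowl_rim (a point): Centre of the clear open bowl's mouth, 172 mm above the counter. Inner radius 82 mm, outer 91 mm, floor 106 mm below this point. The bowl's grey handle stands out to 130 mm from the axis, 60 degrees clockwise (from above) of the processor's x axis, below the rim.
- seat (a point): Centre of the top of the grey collar (30 mm in diameter) in the middle of the bowl floor, 80 mm above the counter: the underside of the paddle's foot rests here when fully home. The steel spindle stands up from here on the bowl's axis: a round pin 10 mm in diameter, 50 mm high, its last 7 mm tapered to 4 mm.
- cross_bar (a point): Middle of the top of the level steel cross bar through the spindle, 11 mm above the seat; bar 30 mm long, 6 mm thick. Its direction is NOT reported and may be any: see or feel it. It turns only stiffly with the spindle (0.2 N m). With the slot off the bar the foot stops here, 11 mm too high; within about 6 degrees of it the paddle falls onto the seat.
- mug: White ceramic mug, 82 mm in diameter, 95 mm tall, handle to its +y; origin: centre of the underside. Not to be disturbed.
- vase: Blue ceramic vase, 80 mm in diameter, 118 mm tall; origin: centre of the underside. Not to be disturbed.
Mind the look-alikes: they are no part of the job. Of the things that look like the paddle, the middle-sized one is meant.

How it is judged:
On the way:
1. the paddle is on the spindle, its foot at least 4 mm below the spindle's tip, while the gripper holds it (z of paddle in the frame of seat below 0.046 m and horizontal distance between paddle and seat below 0.008 m and angle between paddle's own z axis and vertical below 0.15 rad and contact force between the fingers and paddle above 1 N), for 0.1 s.
At the end, for the whole second after the job is handed in: The paddle stands on the spindle, keyed and fully home: its foot within 4 mm of the collar's top and of the bowl's axis, upright within 0.06 rad, at rest and released (z of paddle in the frame of seat between -0.004 and 0.004 m and horizontal distance between paddle and seat below 0.004 m and angle between paddle's own z axis and vertical below 0.06 rad and linear speed of paddle below 0.02 m/s and angular speed of paddle below 0.2 rad/s); the robot touches nothing.
It fails at once if the paddle is forced: its contact forces on the machine, wedging included, add up to more than 120 N (a push of some 40 N) (contact force between paddle and processor above 120 N).
It fails at once if the mug or the vase is moved by more than 30 mm or tipped (distance of any of mug, vase from where it was at the start of the episode above 0.03 m or angle between any of mug, vase's own z axis and vertical above 0.3 rad).
It also fails if it takes over 53 s, if anything falls off the work surface, if the arm or the gripper's body presses on something with over 40 N, if the wrist force passes 120 N, or if a joint passes its speed limit or range.

### The arm

A 6-joint arm with a two-finger parallel gripper is mounted at the origin on the work surface. World frame = base frame: x ahead of the robot, y to its left, z up, the work surface at z = 0. Lengths are in m, angles in rad, forces in N, time in s.
With the tool pointing down it reaches from about 0.425 to 0.95 m from the base axis. Payload 3.5 kg.
Tool frame: the origin (TCP) lies on the centre line of the jaws, within the pads' length; the fingertips stand ahead of it and the grasp point (between the pads) lies 11 mm behind it (tips_ahead is the z of the fingertips in the tool frame, in m); z points along the fingers, y is the direction in which the jaws open and shut (so a half turn about z gives the same grasp; the last joint's range is limited). The gripper opens to 85 mm and grips with 20 to 120 N. Pads are 22 mm wide; open, the fingers measure 114 mm over their backs; the gripper's body (76 mm by 85 mm) begins 54 mm behind the grasp point. The pads swing forward as they close: fully open they stand 13 mm farther back than shut.
Start: joints at [1.026, 0.286, 1.577, -0, 1.279, -0.15], TCP at [0.26, 0.623, 0.239] pointing down, gripper open.
Joint ranges: [-2.77, 2.77], [-0.9, 2.22], [0.21, 2.48], [-1.53, 4.67], [0.24, 2.81], [-2.84, 2.84]. Speed limits (rad/s): [2.79, 2.79, 3.14, 3.14, 3.14, 3.14].

### API

Orientations are given as a unit quaternion [x, y, z, w].
In Python, from plant import * gives the robot as it stands. The module is installed in compiled form; this text tells all that it offers.
- The arm moves only by the tool move_arm, never from a script. Its arguments are lists of equal length, an entry for each row: "linear": the shift along the world's x, y, z in m, a list of three; "twist": the turn, a rotation vector about the world's x, y, z in degrees, a list of three. A call has 1 to 20 rows; each row shifts and turns the pose as measured when the row begins; what a row does not reach is not made up. A row lasts 1/12 s, in which the tool goes at most 41.7 mm and 7.16 degrees, less where a joint would pass 70% of its speed; a pose out of reach is approached as far as the arm can. A call is refused whole if a number of a shift passes 0.0417 or a number of a turn 7.16, either way. A call with a gripper value outside its range is refused whole. "grip" is the opening, from 0 (shut) to 1 (fully open), set as the call begins (left out, the last holds). The fingers move at their own pace and stop on an object; "force" is the grip in N (left out, the last holds). Time passes only in rows, so rows that do not move let the fingers close. It gives the time, the measured TCP pose, the force and the opening at its end, in the units of the state.
- get_state(): the state, without advancing time (a new reading comes with each control period).
- read_camera(name): name is "side" or "top" or "wrist"; returns a dict with "img" (420x560x3 uint8, blue, green, red), "depth" (420x560 float32, m along the optical axis (not along the pixel's ray), 0 where there is no reading), "fx", "fy", "cx", "cy" (pixels), "rvec" (rotation vector, rad) and "tvec" (3), from world to camera coordinates, as OpenCV has them. Camera axes: x right, y down, z forward; pixel columns grow to the right and rows downward; lengths in m; the calibration is good to about 2 mm. A picture is of the moment at which its call begins.
- sign_off(): hands the job in, once; it reports no verdict.
The state is a dict: "time": time; "qpos": joint angles; "dq": joint speeds; "joint_efforts": joint torques, N m; "eef_pos": TCP position; "tcp_rot": TCP orientation; "contact_force": force on the tool from outside, world axes, zero at the start; "wrist_torque": the same for the moment, N m; "opening": opening from 0.0 (shut) to 1.0 (fully open).
Only numpy, scipy, OpenCV 4.12 (cv2) and the standard library are available. Lean on these libraries where they do the work, as an engineer would, in place of code of your own. Each camera call takes 0.05 s, during which the arm holds its last target.

## Working session

There is one attempt and no reset: what is moved stays moved. The work goes in short steps, Python scripts to look and compute and a tool call to move; the robot and the scene stay as the last step left them, time stands still between calls to the robot, and variables do not carry over. Pictures are saved under pics/ and viewed, and the job is handed in when it is done.

Besides the shell and the picture viewer there is one more tool, called by a JSON object that holds its "api" and its "payload". move_arm: Moves the arm, as the interface text tells. Its arguments: {"type":"object","properties":{"linear":{"type":"array","items":{"type":"array","items":{"type":"number"}}},"twist":{"type":"array","items":{"type":"array","items":{"type":"number"}}},"grip":{"type":"number"},"force":{"type":"number"}},"required":["linear","twist"]}

```bash
mkdir -p pics
cat > h.py <<'E'
from plant import *
import numpy as np, cv2
def save(n,c):
    cv2.imwrite(f'pics/{n}.png',c['img']); np.savez(f'pics/{n}.npz',**c)
def load(n): return dict(np.load(f'pics/{n}.npz'))
def RT(c):
    R,_=cv2.Rodrigues(np.array(c['rvec'],float)); return R,np.array(c['tvec'],float).ravel()
def pts(c):
    R,t=RT(c); d=c['depth']; v,u=np.mgrid[:d.shape[0],:d.shape[1]]
    P=np.stack([(u-c['cx'])/c['fx']*d,(v-c['cy'])/c['fy']*d,d],-1)
    return (P-t)@R
def ray(c,u,v,z):
    R,t=RT(c); o=-R.T@t; d=R.T@np.array([(u-c['cx'])/c['fx'],(v-c['cy'])/c['fy'],1]); return o+d*(z-o[2])/d[2]
def proj(c,p):
    R,t=RT(c); q=R@np.array(p)+t; return c['fx']*q[0]/q[2]+c['cx'],c['fy']*q[1]/q[2]+c['cy']
E
python3 - <<'E'
from h import *
for n in ['side','top','wrist']:
    c=read_camera(n); save(n+'0',c); R,t=RT(c); print(n,-R.T@t,R[2],c['fx'])
s=get_state(); print(s)
E
```

```text
side [0.29739794 0.55053165 0.65483531] [ 0.23505525 -0.78915258 -0.5674392 ] 420.53873114977574
top [ 0.3989758  -0.18309016  1.08147757] [ 0.1246466  -0.01633232 -0.99206677] 476.43525197412487
wrist [0.18395388 0.65385793 0.37141695] [ 0.29244303 -0.12406145 -0.94820137] 295.91086761721346
{'time': 0.15, 'qpos': array([ 1.02601804e+00,  2.87006602e-01,  1.57787500e+00, -1.00771162e-05,
        1.27862370e+00, -1.49981116e-01]), 'dq': array([-0.00155351, -0.00252993, -0.00454993, -0.00066118, -0.00096179,
       -0.00096979]), 'joint_efforts': array([ 8.64289959e-04, -4.06602430e+01, -2.93141413e+01, -1.64629951e-04,
        3.92134854e-03,  2.31581743e-05]), 'eef_pos': array([0.25931156, 0.62264402, 0.23821674]), 'tcp_rot': array([ 1.96117583e-01,  9.80579920e-01, -9.00841816e-04, -3.21030418e-04]), 'contact_force': array([-0.10257784,  0.50544779, -1.05610709]), 'wrist_torque': array([ 0.00229819, -0.0121286 , -0.00479424]), 'opening': 0.9963982580367005}
```

View pics/side0.png

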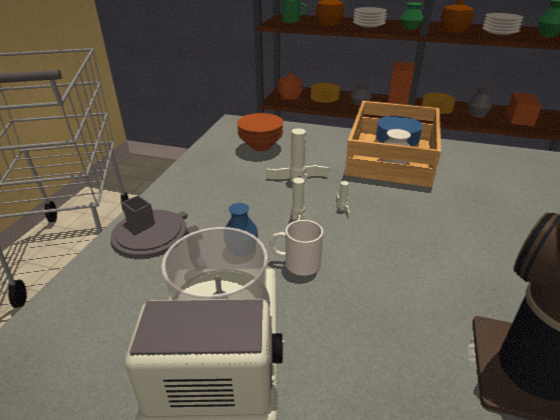

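View pics/top0.png

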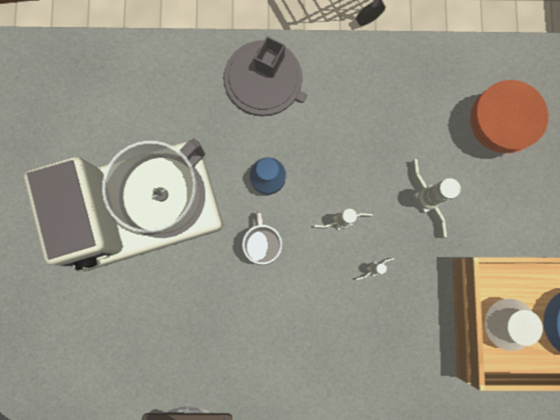

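View pics/wrist0.png

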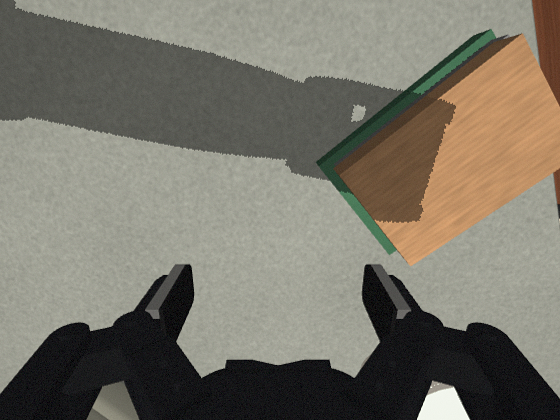

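Top view: three paddle-like objects at about (437,190), (348,217) and (378,268). The processor bowl is at (155,190), the mug at (262,244) and the vase at (267,175). Next I'll measure them.

```bash
cat > m.py <<'E'
from h import *
c=load('top0'); P=pts(c)
hsv=cv2.cvtColor(c['img'],cv2.COLOR_BGR2HSV)
for nm,(u0,v0,u1,v1) in dict(large=(405,150,465,240),mid=(308,200,378,235),small=(350,252,398,284),mug=(240,210,285,268),vase=(245,150,290,200)).items():
    Q=P[v0:v1,u0:u1]; m=(Q[...,2]>0.012)
    q=Q[m]; zt=q[:,2].max(); top=q[q[:,2]>np.percentile(q[:,2],98)-0.006]
    print(nm,'ztop',zt.round(4),'topc',((top.min(0)+top.max(0))/2).round(4),'ext',np.ptp(top[:,:2],axis=0).round(3),'full',q[:,:2].min(0).round(3),q[:,:2].max(0).round(3))
    bl=q[(q[:,2]<0.04)]
    C=np.cov(bl[:,:2].T); w,V=np.linalg.eigh(C); d=V[:,1]; s=(bl[:,:2]-bl[:,:2].mean(0))@d
    print('   blade dir deg',np.degrees(np.arctan2(d[1],d[0])).round(1),'len',np.ptp(s).round(3), 'mid',bl[:,:2].mean(0).round(4))
# bowl
Q=P
rim=(np.abs(Q[...,2]-0.172)<0.006); vv,uu=np.nonzero(rim); k=(uu>95)&(uu<210)&(vv>130)&(vv<245)
x=Q[rim][k]; print(len(x))
from scipy.optimize import least_squares
f=lambda p:np.hypot(x[:,0]-p[0],x[:,1]-p[1])-p[2]
r=least_squares(f,[0.45,0.08,0.087],loss='soft_l1',f_scale=0.003); print('rim',r.x,np.std(f(r.x)))
im=cv2.resize(c['img'][120:280,20:240],None,fx=3.5,fy=3.5,interpolation=cv2.INTER_CUBIC); cv2.imwrite('pics/bowl0.png',im)
im=cv2.resize(c['img'][190:290,290:400],None,fx=6,fy=6,interpolation=cv2.INTER_CUBIC); cv2.imwrite('pics/pad0.png',im)
E
python3 m.py
```

```text
large ztop 1.0815 topc [ 0.4932 -0.3681  0.6163] ext [0.188 0.37 ] full [ 0.399 -0.565] [ 0.656 -0.183]
   blade dir deg -156.7 len 0.188 mid [ 0.5625 -0.5283]
mid ztop 1.0815 topc [ 0.399  -0.1831  1.0815] ext [0. 0.] full [ 0.399 -0.402] [ 0.533 -0.183]
   blade dir deg 104.5 len 0.133 mid [ 0.5118 -0.3314]
small ztop 1.0815 topc [ 0.399  -0.1831  1.0815] ext [0. 0.] full [ 0.385 -0.451] [ 0.432 -0.183]
   blade dir deg 123.5 len 0.096 mid [ 0.4071 -0.4038]
mug ztop 1.0815 topc [ 0.399  -0.1831  1.0815] ext [0. 0.] full [ 0.399 -0.2  ] [ 0.532 -0.119]
   blade dir deg -163.3 len 0.105 mid [ 0.474  -0.1547]
vase ztop 1.0815 topc [ 0.5164 -0.1687  0.5985] ext [0.235 0.043] full [ 0.399 -0.208] [ 0.651 -0.129]
   blade dir deg 96.0 len 0.072 mid [ 0.5787 -0.1696]
1134
rim [0.5630313  0.05807838 0.08734349] 0.008946914975135199
```

```bash
sed -i "s/m=(Q\[...,2\]>0.012)/m=(Q[...,2]>0.012)\&(Q[...,2]<0.3)/" m.py; python3 m.py
python3 - <<'E'
from h import *
c=load('top0');P=pts(c)
Q=P[200:235,308:378]
for lo,hi in((.1,.12),(.05,.1),(.012,.035)):
    q=Q[(Q[...,2]>lo)&(Q[...,2]<hi)]; print(lo,len(q),q.min(0).round(4),q.max(0).round(4),q.mean(0).round(4))
print(proj(c,[.563,.058,.172]),proj(c,[.563,.058,.13]))
# spindle pts
Q=P[170:220,130:190]
for lo,hi in((.12,.14),(.1,.12),(.085,.1),(.075,.084),(.06,.07)):
    q=Q[(Q[...,2]>lo)&(Q[...,2]<hi)]; 
    if len(q): print(lo,len(q),q.min(0).round(4),q.max(0).round(4),q.mean(0).round(4))
E
```

```text
large ztop 0.1588 topc [ 0.5669 -0.5327  0.1547] ext [0.041 0.041] full [ 0.478 -0.565] [ 0.656 -0.499]
   blade dir deg -156.7 len 0.188 mid [ 0.5625 -0.5283]
mid ztop 0.1159 topc [ 0.5157 -0.3381  0.1113] ext [0.027 0.027] full [ 0.496 -0.402] [ 0.533 -0.273]
   blade dir deg 104.5 len 0.133 mid [ 0.5118 -0.3314]
small ztop 0.0835 topc [ 0.4078 -0.4091  0.0798] ext [0.019 0.02 ] full [ 0.385 -0.451] [ 0.432 -0.366]
   blade dir deg 123.5 len 0.096 mid [ 0.4071 -0.4038]
mug ztop 0.0987 topc [ 0.4572 -0.1592  0.0953] ext [0.079 0.081] full [ 0.416 -0.2  ] [ 0.532 -0.119]
   blade dir deg -163.3 len 0.105 mid [ 0.474  -0.1547]
vase ztop 0.1244 topc [ 0.6113 -0.1687  0.1197] ext [0.045 0.043] full [ 0.571 -0.208] [ 0.651 -0.129]
   blade dir deg 96.0 len 0.072 mid [ 0.5787 -0.1696]
1134
rim [0.5630313  0.05807838 0.08734349] 0.008946914975135199
0.1 168 [ 0.5011 -0.3518  0.1001] [ 0.5293 -0.3237  0.1159] [ 0.5154 -0.3379  0.1095]
0.05 60 [ 0.5009 -0.3472  0.0501] [ 0.5286 -0.3236  0.0999] [ 0.509  -0.3297  0.0765]
0.012 178 [ 0.4964 -0.4025  0.0122] [ 0.5332 -0.2726  0.0343] [ 0.5119 -0.3316  0.0243]
(np.float64(148.33629055710878), np.float64(186.05666343088555)) (np.float64(153.7379852043445), np.float64(189.79762076441833))
0.12 40 [ 0.5034 -0.0152  0.1201] [0.5677 0.0625 0.1398] [0.5381 0.0255 0.1284]
0.1 23 [ 0.5062 -0.0117  0.101 ] [0.5664 0.0591 0.1199] [0.5393 0.0278 0.1095]
0.085 38 [ 0.5082 -0.0076  0.0867] [0.5716 0.0712 0.0984] [0.5599 0.0543 0.0911]
0.075 99 [0.5095 0.044  0.0756] [0.6149 0.1236 0.0839] [0.5625 0.0581 0.0797]
0.06 2615 [ 0.5102 -0.0026  0.0605] [0.6189 0.1265 0.07  ] [0.5655 0.0638 0.0664]
```

View pics/bowl0.png

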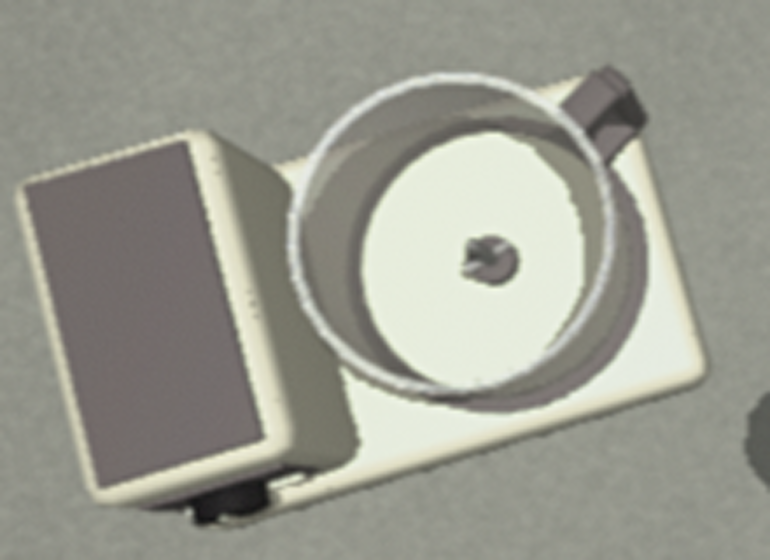

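View pics/pad0.png

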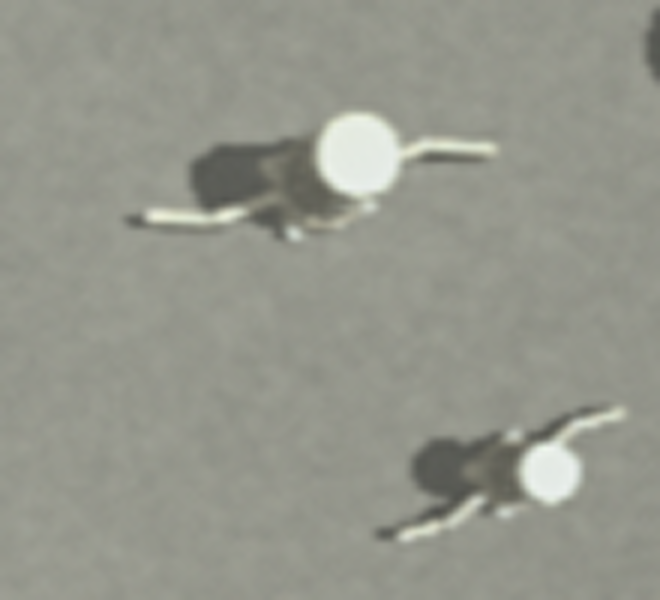

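{"api": "move_arm", "payload": {"linear": [[0.018,-0.033,0.015],[0.018,-0.033,0.015],[0.018,-0.033,0.015],[0.018,-0.033,0.005],[0.018,-0.033,0],[0.018,-0.033,0],[0.018,-0.033,0],[0.018,-0.033,0],[0.018,-0.033,0],[0.018,-0.033,0],[0.018,-0.033,0],[0.018,-0.033,0],[0.018,-0.033,0],[0.018,-0.033,0],[0.018,-0.033,-0.005],[0.018,-0.033,-0.01],[0.018,-0.033,-0.01],[0,0,0]], "twist": [[0,0,0],[0,0,0],[0,0,0],[0,0,0],[0,0,0],[0,0,0],[0,0,0],[0,0,0],[0,0,0],[0,0,0],[0,0,0],[0,0,0],[0,0,0],[0,0,0],[0,0,0],[0,0,0],[0,0,0],[0,0,0]], "grip": 1}}

```text
time: 1.65
eef_pos: [0.5687, 0.0325, 0.2572]
tcp_rot: [0.192, 0.981, -0.005, -0.001]
contact_force: [-0.5, -0.4, -1.5]
opening: 1.001
```

Run:
```python
from h import *
c=read_camera('wrist'); save('wrist1',c); s=get_state(); print({k:s[k] for k in('time','eef_pos','tcp_rot','opening','qpos')}, s.keys())
cv2.imwrite('pics/wrist1.png',c['img'])
```

```text
{'time': 1.7, 'eef_pos': array([0.56784209, 0.0347694 , 0.2579535 ]), 'tcp_rot': array([ 0.19172896,  0.98144009, -0.00375649, -0.00111324]), 'opening': 0.9964376419871741, 'qpos': array([-0.11399563,  0.04121692,  1.82000361, -0.00762734,  1.28319202,
       -1.29676811])} dict_keys(['time', 'qpos', 'dq', 'joint_efforts', 'eef_pos', 'tcp_rot', 'contact_force', 'wrist_torque', 'opening'])
```

View pics/wrist1.png

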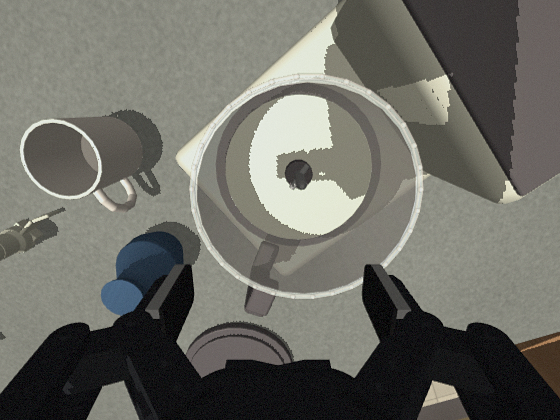

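Run:
```python
from h import *
c=load('wrist1');im=c['img']
z=cv2.resize(im[125:225,240:360],None,fx=6,fy=6,interpolation=cv2.INTER_CUBIC)
z=cv2.convertScaleAbs(z,alpha=1.6,beta=20)
cv2.imwrite('pics/sp1.png',z)
from scipy.optimize import least_squares
for n in('wrist1','top0'):
    c=load(n);P=pts(c)
    m=(np.abs(P[...,2]-0.172)<0.004)&(np.hypot(P[...,0]-.563,P[...,1]-.058)<0.11)&(np.hypot(P[...,0]-.563,P[...,1]-.058)>0.07)
    x=P[m]; f=lambda p:np.hypot(x[:,0]-p[0],x[:,1]-p[1])-p[2]
    r=least_squares(f,[0.563,0.058,0.087],loss='soft_l1',f_scale=0.002); print(n,len(x),r.x,np.median(abs(f(r.x))))
    d=np.hypot(P[...,0]-r.x[0],P[...,1]-r.x[1])<0.02
    for lo,hi in((.12,.14),(.1,.12),(.085,.095),(.075,.084)):
        q=P[d&(P[...,2]>lo)&(P[...,2]<hi)]
        if len(q): print(lo,len(q),q.min(0).round(4),q.max(0).round(4),q.mean(0).round(4))
    # floor circle
    print('proj tip',proj(c,[r.x[0],r.x[1],.13]),'seat',proj(c,[r.x[0],r.x[1],.08]),'bar',[np.round(proj(c,[r.x[0]+.015*np.cos(a),r.x[1]+.015*np.sin(a),.091]),1) for a in np.radians([0,45,90,135,180,225,270,315])])
```

```text
wrist1 6452 [0.56288434 0.05701001 0.0867899 ] 0.0016777608282326842
0.12 86 [0.5587 0.0519 0.1206] [0.5677 0.0613 0.1299] [0.5624 0.0568 0.1252]
0.1 45 [0.5587 0.0521 0.1004] [0.5632 0.0613 0.1199] [0.5597 0.0568 0.1105]
0.085 123 [0.5532 0.0428 0.0851] [0.5736 0.07   0.0941] [0.5621 0.057  0.0893]
0.075 356 [0.549  0.042  0.0752] [0.5777 0.0711 0.0836] [0.5601 0.0562 0.0788]
proj tip (np.float64(301.9662045536052), np.float64(185.99261816265465)) seat (np.float64(298.7543056495354), np.float64(174.2626427113162)) bar [array([304.5, 189.6]), array([312.6, 182.1]), array([313.1, 171.1]), array([305.4, 163.2]), array([294.1, 163.1]), array([286. , 170.9]), array([285.8, 181.8]), array([293.5, 189.5])]
top0 999 [0.56332552 0.05810801 0.08711922] 0.0016451690068940567
0.12 21 [0.5596 0.0524 0.1205] [0.5677 0.0625 0.1301] [0.5632 0.0572 0.126 ]
0.1 13 [0.5587 0.0539 0.1023] [0.5664 0.0591 0.1199] [0.5618 0.0554 0.1095]
0.085 35 [0.5542 0.0446 0.0867] [0.5716 0.0712 0.0948] [0.5628 0.0578 0.0908]
0.075 95 [0.5497 0.044  0.0756] [0.5782 0.0729 0.0839] [0.5614 0.0554 0.0798]
proj tip (np.float64(153.6902082346325), np.float64(189.6379978063202)) seat (np.float64(159.54183200191812), np.float64(193.69676861715578)) bar [array([158.6, 185.8]), array([153.4, 187.8]), array([151.1, 192.8]), array([153. , 197.8]), array([158. , 199.9]), array([163.2, 197.9]), array([165.5, 192.9]), array([163.6, 187.9])]
```

View pics/sp1.png

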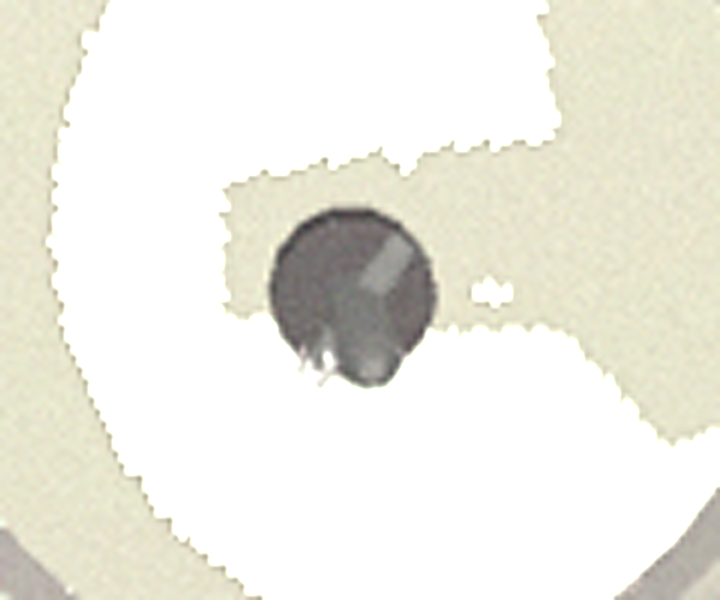

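Run:
```python
from h import *
for n in('wrist1','top0'):
    c=load(n);P=pts(c); d=np.hypot(P[...,0]-.563,P[...,1]-.0573)
    q=P[(d<.018)&(P[...,2]>.086)&(P[...,2]<.095)][:,:2]
    C=np.cov(q.T);w,V=np.linalg.eigh(C);print(n,len(q),np.degrees(np.arctan2(V[1,1],V[0,1])),w,q.mean(0))
c=load('wrist1')
a=ray(c,240+400/6,125+240/6,.091);b=ray(c,240+318/6,125+365/6,.091);print(a,b,a-b,np.linalg.norm(a-b),np.degrees(np.arctan2(*(a-b)[[1,0]])),(a+b)/2)
im=cv2.resize(load('top0')['img'][175:210,140:180],None,fx=16,fy=16,interpolation=cv2.INTER_CUBIC);cv2.imwrite('pics/sptop.png',im)
# wrist view of mid paddle later
```

```text
wrist1 121 123.89107711573757 [3.66954513e-06 9.98683480e-05] [0.5622417  0.05684399]
top0 35 122.83983632274384 [3.94251871e-06 8.97272156e-05] [0.56277834 0.05781614]
[0.5544748  0.06813429 0.091     ] [0.56963648 0.04734827 0.091     ] [-0.01516168  0.02078602  0.        ] 0.025728101549393874 126.10766173149193 [0.56205564 0.05774128 0.091     ]
```

View pics/sptop.png

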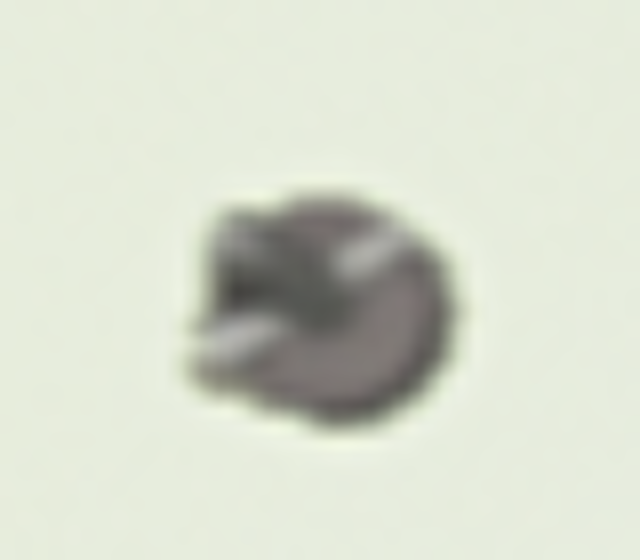

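{"api": "move_arm", "payload": {"linear": [[-0.005,-0.033,0.003],[-0.005,-0.033,0.003],[-0.005,-0.033,0.003],[-0.005,-0.033,0.003],[-0.005,-0.033,0],[-0.005,-0.033,0],[-0.005,-0.033,0],[-0.005,-0.033,0],[-0.005,-0.033,0],[-0.005,-0.033,0],[-0.002,-0.02,0],[0,0,0],[0,0,0]], "twist": [[0,0,-5],[0,0,-5],[0,0,-5],[0,0,-5],[0,0,-5],[0,0,-5],[0,0,-5],[0,0,-5],[0,0,-5],[0,0,-5],[0,0,-5],[0,0,0],[0,0,0]], "grip": 1}}

```text
time: 2.78
eef_pos: [0.511, -0.3125, 0.2724]
tcp_rot: [0.635, 0.773, 0.002, -0.003]
contact_force: [0.9, 0.3, -0.0]
opening: 1.002
```

Run:
```python
from h import *
c=read_camera('wrist'); save('wrist2',c); s=get_state(); print({k:s[k] for k in('time','eef_pos','tcp_rot','opening','qpos')})
q=s['tcp_rot'];from scipy.spatial.transform import Rotation as R
M=R.from_quat(q).as_matrix();print('jaw',np.degrees(np.arctan2(M[1,1],M[0,1])),'zaxis',M[:,2])
P=pts(c); d=np.hypot(P[...,0]-.5155,P[...,1]+.338)
q=P[(d<.03)&(P[...,2]>.1)&(P[...,2]<.125)];print(len(q),((q.min(0)+q.max(0))/2).round(4),np.ptp(q,axis=0).round(4))
q=P[(d<.075)&(P[...,2]>.018)&(P[...,2]<.034)];print(len(q),((q.min(0)+q.max(0))/2).round(4),q.min(0),q.max(0))
for r0,r1 in((.025,.035),(.035,.045),(.045,.055),(.055,.062),(.062,.07)):
    m=(d>r0)&(d<r1)&(P[...,2]>.02)&(P[...,2]<.034);x=P[m]; 
    up=x[:,1]>-.338
    for t in(up,~up):
        y=x[t]
        if len(y): print(r0,len(y),np.degrees(np.arctan2(y[:,1].mean()+.338,y[:,0].mean()-.5155)).round(1))
```

```text
{'time': 2.8333, 'eef_pos': array([ 0.51110345, -0.31224384,  0.27244071]), 'tcp_rot': array([ 0.63453507,  0.77288807,  0.00169851, -0.0025295 ]), 'opening': 1.0002544450524231, 'qpos': array([-0.71900651,  0.09863223,  1.73275625,  0.00334399,  1.31536937,
       -0.91583481])}
jaw 11.2286449607672 zaxis [-0.00175452  0.00583563 -0.99998143]
599 [ 0.5148 -0.3405  0.1055] [0.0292 0.0291 0.0108]
365 [ 0.5152 -0.3413  0.026 ] [ 0.49737202 -0.40738495  0.01800661] [ 0.53308258 -0.2753045   0.03391541]
0.025 30 111.6
0.035 30 110.8
0.045 32 106.5
0.045 8 -75.5
0.055 24 103.4
0.055 15 -77.1
0.062 7 102.3
0.062 17 -78.8
```

View pics/wrist2.png

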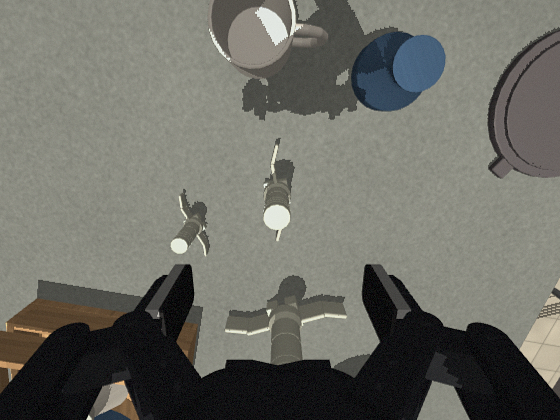

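Run:
```python
from h import *
a=cv2.resize(load('wrist2')['img'][125:250,230:330],None,fx=4.8,fy=4.8,interpolation=cv2.INTER_CUBIC)
s=load('side0'); u,v=proj(s,[.515,-.339,.03]);print(u,v)
u,v=int(u),int(v)
b=cv2.resize(s['img'][v-50:v+40,u-30:u+30],None,fx=5,fy=6.667,interpolation=cv2.INTER_CUBIC)
b=cv2.resize(b,(300,600)); cv2.imwrite('pics/z2.png',np.hstack([a[:600],b]) if a.shape[0]==600 else a)
c=load('top0');print([np.round(proj(c,[.515+.0226*np.cos(t),-.339+.0226*np.sin(t),.026]),1) for t in np.radians(np.array([45,135,225,315])+15)])
```

```text
297.105936856833 206.68529738345367
[array([334.2, 215.1]), array([338. , 228.9]), array([351.8, 225.3]), array([347.9, 211.6])]
```

View pics/z2.png

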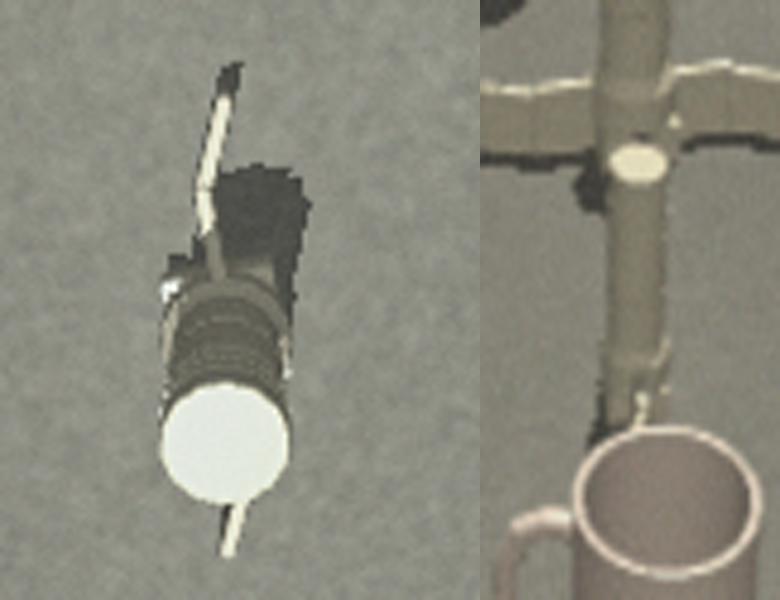

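{"api": "move_arm", "payload": {"linear": [[0.002,-0.0135,0],[0.002,-0.0135,0],[0,0,-0.03],[0,0,-0.03],[0,0,-0.03],[0,0,-0.03],[0,0,-0.02],[0,0,0],[0,0,0]], "twist": [[0,0,0],[0,0,0],[0,0,0],[0,0,0],[0,0,0],[0,0,0],[0,0,0],[0,0,0],[0,0,0]], "grip": 1}}

```text
time: 3.58
eef_pos: [0.5215, -0.3379, 0.1324]
tcp_rot: [0.627, 0.779, 0.002, 0.003]
contact_force: [0.3, -0.5, -0.5]
opening: 1.0
```

```bash
cat >> h.py <<'E'
from scipy.spatial.transform import Rotation as Rot
def st():
    s=get_state(); M=Rot.from_quat(s['tcp_rot']).as_matrix()
    print('t',round(s['time'],2),'pos',s['eef_pos'].round(4),'jaw',np.degrees(np.arctan2(M[1,1],M[0,1])).round(2),'zax',M[:,2].round(4),'F',s['contact_force'].round(2),'T',s['wrist_torque'].round(3),'open',round(s['opening'],3),'q6',np.degrees(s['qpos'][5]).round(1))
    return s
E
python3 -c "
from h import *
st()"
```

```text
t 3.58 pos [ 0.5215 -0.3379  0.1324] jaw 12.3 zax [ 0.0071 -0.0011 -1.    ] F [ 0.3  -0.5  -0.53] T [ 0.023  0.008 -0.015] open 1.0 q6 -54.8
```

{"api": "move_arm", "payload": {"linear": [[-0.006,-0.001,-0.015],[0,0,-0.02],[0,0,-0.015],[0,0,0],[0,0,0]], "twist": [[0,0.4,0],[0,0,0],[0,0,0],[0,0,0],[0,0,0]], "grip": 1}}

```text
time: 4.0
eef_pos: [0.5187, -0.3422, 0.0867]
tcp_rot: [0.626, 0.78, -0.002, 0.006]
contact_force: [0.7, 0.3, 0.6]
opening: 1.005
```

```bash
python3 -c "
from h import *
st()"
```

```text
t 4.0 pos [ 0.5187 -0.3422  0.0867] jaw 12.5 zax [ 0.0077 -0.01   -0.9999] F [0.71 0.25 0.63] T [0.047 0.001 0.012] open 1.005 q6 -55.1
```

{"api": "move_arm", "payload": {"linear": [[-0.0037,0.0027,-0.0057],[0,0,0],[0,0,0]], "twist": [[0.57,0.44,0],[0,0,0],[0,0,0]], "grip": 1}}

```text
time: 4.25
eef_pos: [0.5162, -0.3409, 0.0843]
tcp_rot: [0.626, 0.78, -0.0, 0.002]
contact_force: [0.1, -0.5, 0.3]
opening: 1.002
```

```bash
python3 -c "
from h import *
st()
c=read_camera('wrist');save('w3',c)
st()"
```

```text
t 4.25 pos [ 0.5162 -0.3409  0.0843] jaw 12.52 zax [ 0.0035 -0.0033 -1.    ] F [ 0.14 -0.51  0.35] T [ 0.026 -0.044  0.054] open 1.002 q6 -55.4
t 4.3 pos [ 0.5161 -0.3409  0.0844] jaw 12.52 zax [ 0.0035 -0.0033 -1.    ] F [ 0.29 -0.07  0.43] T [-0.035 -0.01  -0.036] open 1.003 q6 -55.4
```

View pics/w3.png

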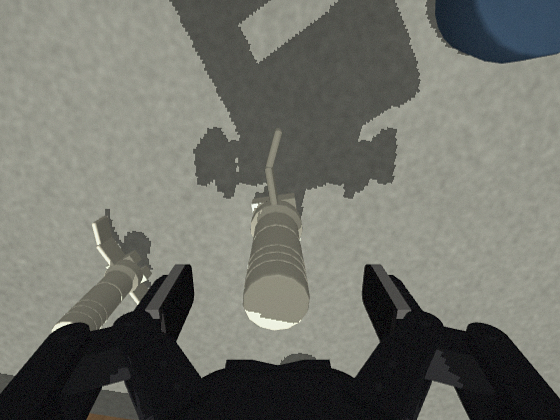

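{"api": "move_arm", "payload": {"linear": [[0,0,-0.003],[0,0,0],[0,0,0],[0,0,0],[0,0,0],[0,0,0],[0,0,0],[0,0,0],[0,0,0],[0,0,0]], "twist": [[0,0,0],[0,0,0],[0,0,0],[0,0,0],[0,0,0],[0,0,0],[0,0,0],[0,0,0],[0,0,0],[0,0,0]], "grip": 0, "force": 45}}

```text
time: 5.13
eef_pos: [0.5169, -0.3418, 0.0834]
tcp_rot: [0.626, 0.78, -0.001, 0.004]
contact_force: [0.5, 0.4, 0.5]
opening: 0.34
```

```bash
python3 -c "
from h import *
st()"
```

```text
t 5.13 pos [ 0.5169 -0.3418  0.0834] jaw 12.55 zax [ 0.0055 -0.0058 -1.    ] F [0.46 0.38 0.5 ] T [0.03  0.067 0.004] open 0.34 q6 -55.4
```

{"api": "move_arm", "payload": {"linear": [[0,0,0.02],[0,0,0.035],[0,0,0.035],[0,0,0.035],[0.004,0.02,0.035],[0.004,0.033,0.03],[0.004,0.033,0.02],[0.004,0.033,0.005],[0.004,0.033,0],[0.004,0.033,0],[0.004,0.033,0],[0.004,0.033,0],[0.004,0.033,0],[0.004,0.033,0],[0.004,0.033,0],[0.003,0.015,0],[0,0,0],[0,0,0]], "twist": [[0,0,0],[0,0,0],[0,0,-5],[0,0,-5],[0,0,-5],[0,0,-5],[0,0,-5],[0,0,-5],[0,0,-5],[0,0,-5],[0,0,-5],[0,0,-5],[0,0,-5],[0,0,-5],[0,0,-5],[0,0,-3],[0,0,0],[0,0,0]], "grip": 0}}

```text
time: 6.63
eef_pos: [0.5551, 0.0432, 0.2976]
tcp_rot: [0.964, 0.266, 0.005, -0.001]
contact_force: [-0.5, 0.0, -1.3]
opening: 0.338
```

```bash
python3 -c "
from h import *
st()
c=read_camera('wrist');save('w4',c)
c=read_camera('top');save('t4',c)
st()"
```

```text
t 6.63 pos [0.5551 0.0432 0.2976] jaw -59.11 zax [ 0.0094  0.0049 -0.9999] F [-0.51  0.05 -1.34] T [-0.02   0.067  0.006] open 0.338 q6 52.9
t 6.73 pos [0.5551 0.042  0.2976] jaw -59.24 zax [ 0.0094  0.0049 -0.9999] F [-0.   -0.29 -1.27] T [ 0.061 -0.012  0.034] open 0.34 q6 52.9
```

View pics/w4.png

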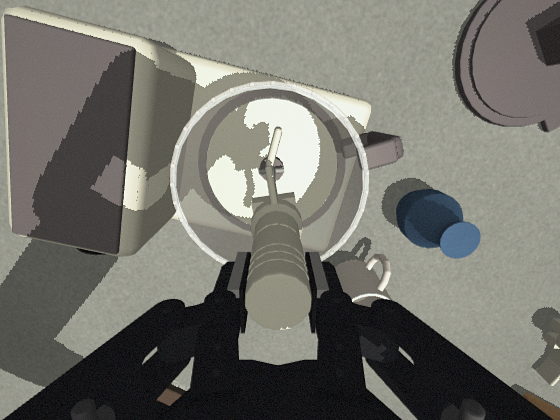

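View pics/t4.png

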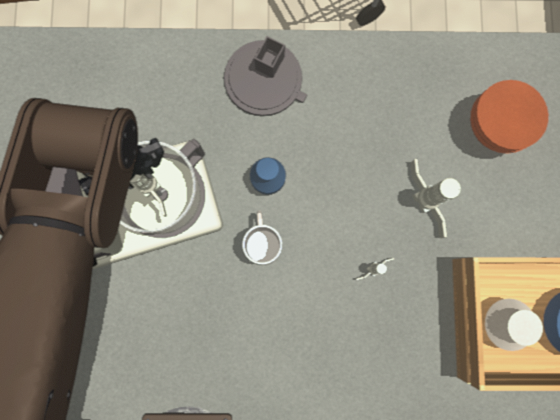

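Run:
```python
from h import *
from scipy.optimize import least_squares
c=load('w4');P=pts(c);s=get_state()
e=np.array([.5551,.0428,.2976])
x0=P[150:330,240:315]
for lo,hi in((.245,.262),(.262,.275),(.275,.29),(.29,.305),(.305,.322)):
    q=x0[(x0[...,2]>lo)&(x0[...,2]<hi)&(np.hypot(x0[...,0]-e[0],x0[...,1]-e[1])<.03)]
    f=lambda p:np.hypot(q[:,0]-p[0],q[:,1]-p[1])-.015
    r=least_squares(f,e[:2],loss='soft_l1',f_scale=.001);print(lo,len(q),r.x.round(4),(r.x-e[:2]).round(4),np.median(abs(f(r.x))).round(4))
# foot corners
for u,v in((254,198),(299,195)): print(P[v-2:v+3,u-2:u+3,:].reshape(-1,3).round(4)[[6,12,18]])
q=x0[(x0[...,2]>.225)&(x0[...,2]<.2425)]
print(len(q),q.min(0),q.max(0))
z=cv2.resize(c['img'][110:230,220:330],None,fx=5,fy=5,interpolation=cv2.INTER_CUBIC);cv2.imwrite('pics/z4.png',z)
```

```text
0.245 403 [0.5567 0.0446] [0.0016 0.0018] 0.0002
0.262 375 [0.5564 0.0443] [0.0013 0.0015] 0.0002
0.275 532 [0.5564 0.0441] [0.0013 0.0013] 0.0002
0.29 977 [0.5566 0.044 ] [0.0015 0.0012] 0.0004
0.305 1610 [0.5563 0.0437] [0.0012 0.0009] 0.0004
[[0.518  0.0572 0.0645]
 [0.561  0.0672 0.215 ]
 [0.5616 0.0664 0.2182]]
[[0.5512 0.0096 0.0649]
 [0.5507 0.0077 0.0643]
 [0.5501 0.0058 0.0641]]
1054 [0.54349083 0.0226391  0.22504738] [0.60305249 0.07654463 0.2424959 ]
```

View pics/z4.png

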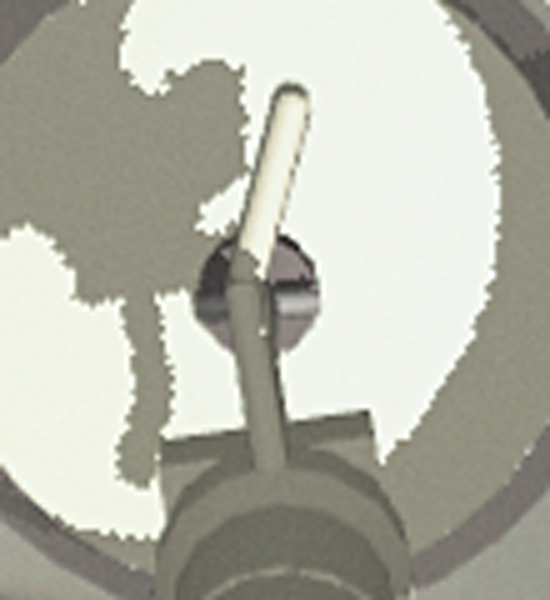

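Run:
```python
from h import *
c=load('w4')
g=lambda x,y,z:ray(c,220+(x+.5)/5-.5,110+(y+.5)/5-.5,z)
for z in(.232,.240,.245):
    a,b=g(165,440,z),g(369,411,z);print(z,np.linalg.norm(a-b),np.degrees(np.arctan2(*(b-a)[[1,0]])))
a,b=g(202,302,.091),g(318,300,.091);print('bar',np.linalg.norm(a-b),np.degrees(np.arctan2(*(b-a)[[1,0]])),(a+b)/2)
P=pts(c);d=np.hypot(P[...,0]-.563,P[...,1]-.0573)
q=P[(d<.018)&(P[...,2]>.087)&(P[...,2]<.095)][:,:2];w,V=np.linalg.eigh(np.cov(q.T));print(len(q),w,np.degrees(np.arctan2(V[1,1],V[0,1])),q.mean(0))
from scipy.optimize import least_squares
m=(np.abs(P[...,2]-0.172)<0.004)&(d<0.1)&(d>0.075)
x=P[m]; f=lambda p:np.hypot(x[:,0]-p[0],x[:,1]-p[1])-p[2]
r=least_squares(f,[0.563,0.058,0.087],loss='soft_l1',f_scale=0.002);print(r.x)
```

```text
0.232 0.028875496882673716 -50.73909406279264
0.24 0.027719184241576426 -50.73909406279275
0.245 0.026996488840890658 -50.73909406279278
bar 0.02697596120398833 -58.11193040200879 [0.56531954 0.05677146 0.091     ]
74 [2.82533398e-06 1.11842079e-04] 125.04074601817156 [0.56412691 0.05615474]
[0.56367673 0.05676271 0.08663593]
```

{"api": "move_arm", "payload": {"linear": [[0.007,0.0135,0],[0,0,0],[0,0,-0.02],[0,0,-0.02],[0,0,-0.01],[0,0,0],[0,0,0]], "twist": [[-0.5,0.6,-3],[0,0,-3],[0,0,0],[0,0,0],[0,0,0],[0,0,0],[0,0,0]], "grip": 0}}

```text
time: 7.32
eef_pos: [0.5632, 0.0461, 0.2468]
tcp_rot: [0.978, 0.208, -0.001, 0.004]
contact_force: [-0.3, 0.1, -1.7]
opening: 0.342
```

```bash
python3 -c "
from h import *
st()"
```

```text
t 7.32 pos [0.5632 0.0461 0.2468] jaw -66.03 zax [ 1.0e-04 -7.3e-03 -1.0e+00] F [-0.29  0.11 -1.74] T [-0.01  -0.003  0.038] open 0.342 q6 60.7
```

{"api": "move_arm", "payload": {"linear": [[-0.001,0.0094,0],[0,0,0],[0,0,0]], "twist": [[0,0,0.8],[0,0,0],[0,0,0]], "grip": 0}}

```text
time: 7.57
eef_pos: [0.5629, 0.0549, 0.2489]
tcp_rot: [0.977, 0.214, 0.0, 0.004]
contact_force: [0.0, -0.6, -1.0]
opening: 0.34
```

```bash
cat > chk.py <<'E'
from h import *
import sys
from scipy.optimize import least_squares
s=st(); c=read_camera('wrist');save(sys.argv[1],c);s=st()
P=pts(c);e=s['eef_pos'];x0=P[130:340,230:325]
for lo,hi in((-.045,-.03),(-.03,-.015),(-.015,0),(0,.02)):
    q=x0[(x0[...,2]>e[2]+lo)&(x0[...,2]<e[2]+hi)&(np.hypot(x0[...,0]-e[0],x0[...,1]-e[1])<.03)]
    f=lambda p:np.hypot(q[:,0]-p[0],q[:,1]-p[1])-.015
    r=least_squares(f,e[:2],loss='soft_l1',f_scale=.001);print(lo,len(q),r.x.round(4),(r.x-e[:2]).round(4))
d=np.hypot(P[...,0]-.563,P[...,1]-.0573)
m=(np.abs(P[...,2]-0.172)<0.004)&(d<0.1)&(d>0.075)
x=P[m]; f=lambda p:np.hypot(x[:,0]-p[0],x[:,1]-p[1])-p[2]
r=least_squares(f,[0.563,0.058,0.087],loss='soft_l1',f_scale=0.002);print('rim',r.x)
cv2.imwrite('pics/z'+sys.argv[1]+'.png',cv2.resize(c['img'][90:230,200:350],None,fx=4,fy=4,interpolation=cv2.INTER_CUBIC))
E
python3 chk.py w5
```

```text
t 7.57 pos [0.5629 0.0549 0.2489] jaw -65.26 zax [ 0.0026 -0.0075 -1.    ] F [ 0.04 -0.56 -1.02] T [-0.089 -0.044  0.013] open 0.34 q6 60.9
t 7.62 pos [0.563  0.055  0.2492] jaw -65.26 zax [ 0.0031 -0.0072 -1.    ] F [-0.31 -0.01 -1.03] T [ 0.074 -0.038  0.021] open 0.338 q6 60.9
-0.045 410 [0.5643 0.0555] [0.0012 0.0005]
-0.03 444 [0.5642 0.0554] [0.0012 0.0004]
-0.015 799 [0.5645 0.0554] [0.0014 0.0004]
0 1931 [0.5647 0.0555] [0.0016 0.0005]
rim [0.56381739 0.05686563 0.08654484]
```

View pics/zw5.png

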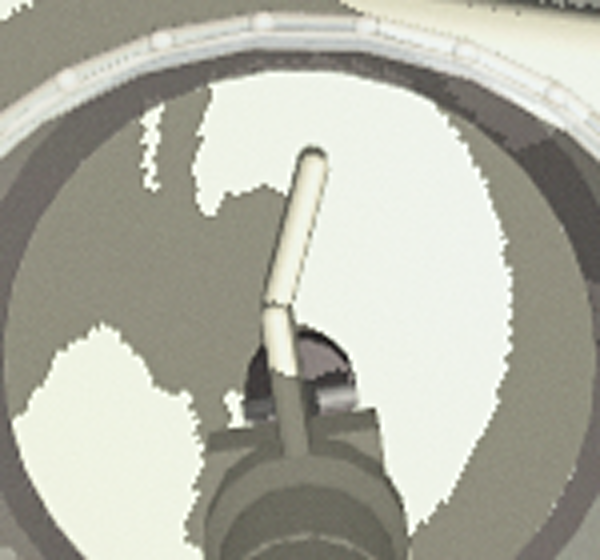

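Run:
```python
from h import *
c=load('w5')
g=lambda x,y,z:ray(c,200+(x+.5)/4-.5,90+(y+.5)/4-.5,z)
an=lambda a,b:(np.linalg.norm(a-b).round(4),np.degrees(np.arctan2(*(b-a)[[1,0]])).round(2))
print('foot',an(g(205,433,.166),g(379,408,.166)),'bar far edge',an(g(250,402,.091),g(358,389,.091)),'near',an(g(248,414,.091),g(358,405,.091)))
P=pts(c);d=np.hypot(P[...,0]-.563,P[...,1]-.0573)
```

```text
foot (np.float64(0.0334), np.float64(-56.89)) bar far edge (np.float64(0.0276), np.float64(-58.29)) near (np.float64(0.0282), np.float64(-60.53))
```

{"api": "move_arm", "payload": {"linear": [[-0.0006,0.0014,-0.005],[0,0,-0.008],[0,0,-0.008],[0,0,-0.006],[0,0,0],[0,0,0]], "twist": [[0,0,-1.3],[0,0,0],[0,0,0],[0,0,0],[0,0,0],[0,0,0]], "grip": 0}}

```text
time: 8.12
eef_pos: [0.5636, 0.0569, 0.223]
tcp_rot: [0.979, 0.204, 0.003, 0.005]
contact_force: [-0.7, 0.5, -1.0]
opening: 0.343
```

```bash
python3 chk.py w6
```

```text
t 8.12 pos [0.5636 0.0569 0.223 ] jaw -66.43 zax [ 0.0082 -0.008  -0.9999] F [-0.71  0.5  -1.04] T [-0.012  0.043  0.01 ] open 0.343 q6 62.3
t 8.17 pos [0.5635 0.057  0.2229] jaw -66.43 zax [ 0.0078 -0.0079 -0.9999] F [-0.39  1.05 -1.37] T [0.006 0.004 0.028] open 0.342 q6 62.3
-0.045 402 [0.5652 0.0575] [0.0017 0.0006]
-0.03 443 [0.565  0.0575] [0.0016 0.0005]
-0.015 784 [0.5652 0.0575] [0.0017 0.0006]
0 1918 [0.5653 0.0575] [0.0018 0.0006]
rim [0.56385439 0.05690473 0.08647728]
```

{"api": "move_arm", "payload": {"linear": [[-0.0014,-0.0006,0],[0,0,-0.005],[0,0,-0.005],[0,0,-0.005],[0,0,0]], "twist": [[0,0.3,0],[0,0,0],[0,0,0],[0,0,0],[0,0,0]], "grip": 0}}

```text
time: 8.58
eef_pos: [0.5624, 0.0561, 0.2073]
tcp_rot: [0.979, 0.204, 0.001, 0.004]
contact_force: [0.1, 0.0, -1.4]
opening: 0.336
```

```bash
python3 -c "
from h import *
st()"
```

```text
t 8.58 pos [0.5624 0.0561 0.2073] jaw -66.43 zax [ 0.0037 -0.0081 -1.    ] F [ 0.08  0.01 -1.44] T [ 0.007  0.035 -0.004] open 0.336 q6 62.2
```

{"api": "move_arm", "payload": {"linear": [[0,0,-0.005],[0,0,-0.005],[0,0,-0.005],[0,0,-0.005],[0,0,-0.004],[0,0,0]], "twist": [[0,0,0],[0,0,0],[0,0,0],[0,0,0],[0,0,0],[0,0,0]], "grip": 0}}

```text
time: 9.08
eef_pos: [0.5618, 0.056, 0.18]
tcp_rot: [0.979, 0.204, -0.0, 0.004]
contact_force: [-1.0, 0.2, -1.7]
opening: 0.341
```

```bash
python3 chk.py w7
```

```text
t 9.08 pos [0.5618 0.056  0.18  ] jaw -66.42 zax [ 0.0015 -0.0083 -1.    ] F [-1.04  0.2  -1.69] T [ 0.012 -0.025 -0.038] open 0.341 q6 62.2
t 9.13 pos [0.5619 0.056  0.1804] jaw -66.42 zax [ 0.0019 -0.0083 -1.    ] F [ 0.13 -0.19 -1.31] T [0.06  0.046 0.049] open 0.34 q6 62.2
-0.045 410 [0.5631 0.0566] [0.0012 0.0006]
-0.03 443 [0.5631 0.0565] [0.0012 0.0006]
-0.015 820 [0.5633 0.0566] [0.0014 0.0006]
0 1940 [0.5635 0.0566] [0.0016 0.0006]
rim [0.56401522 0.05698475 0.08629144]
```

{"api": "move_arm", "payload": {"linear": [[0.0005,0.0003,-0.002],[0,0,-0.003],[0,0,-0.003],[0,0,0]], "twist": [[0,0,0],[0,0,0],[0,0,0],[0,0,0]], "grip": 0}}

```text
time: 9.47
eef_pos: [0.5625, 0.0562, 0.1724]
tcp_rot: [0.979, 0.204, -0.0, 0.005]
contact_force: [-0.2, -0.6, -1.3]
opening: 0.339
```

```bash
python3 -c "
from h import *
st()"
```

```text
t 9.47 pos [0.5625 0.0562 0.1724] jaw -66.41 zax [ 0.0018 -0.0088 -1.    ] F [-0.16 -0.6  -1.28] T [-0.012  0.036  0.024] open 0.339 q6 62.3
```

{"api": "move_arm", "payload": {"linear": [[0,0,-0.002],[0,0,-0.002],[0,0,-0.002],[0,0,0]], "twist": [[0,0,0],[0,0,0],[0,0,0],[0,0,0]], "grip": 0}}

```text
time: 9.8
eef_pos: [0.5626, 0.0561, 0.166]
tcp_rot: [0.979, 0.204, 0.0, 0.005]
contact_force: [-0.2, -0.1, -1.0]
opening: 0.335
```

```bash
python3 -c "
from h import *
st()"
```

```text
t 9.8 pos [0.5626 0.0561 0.166 ] jaw -66.4 zax [ 0.002  -0.0091 -1.    ] F [-0.18 -0.09 -0.97] T [-0.039  0.133  0.005] open 0.335 q6 62.3
```

Keyed: the foot is about 8 mm below the bar's top with no upward force. I'll go on down to the collar gently.

{"api": "move_arm", "payload": {"linear": [[0,0,-0.001],[0,0,-0.001],[0,0,-0.0008],[0,0,0]], "twist": [[0,0,0],[0,0,0],[0,0,0],[0,0,0]], "grip": 0}}

```text
time: 10.13
eef_pos: [0.5628, 0.0561, 0.1633]
tcp_rot: [0.979, 0.205, 0.0, 0.005]
contact_force: [-1.7, -0.2, -0.3]
opening: 0.34
```

```bash
python3 chk.py w8
```

```text
t 10.13 pos [0.5628 0.0561 0.1633] jaw -66.4 zax [ 0.0023 -0.0091 -1.    ] F [-1.65 -0.22 -0.28] T [-0.061  0.212  0.031] open 0.34 q6 62.3
t 10.18 pos [0.5627 0.0561 0.1633] jaw -66.4 zax [ 0.0023 -0.0091 -1.    ] F [-0.24  0.13 -0.8 ] T [-0.038  0.164  0.037] open 0.343 q6 62.3
-0.045 401 [0.564  0.0566] [0.0012 0.0005]
-0.03 442 [0.564  0.0566] [0.0012 0.0005]
-0.015 797 [0.5642 0.0566] [0.0015 0.0005]
0 1924 [0.5645 0.0567] [0.0017 0.0006]
rim [0.56408656 0.05702319 0.08620163]
```

View pics/w8.png

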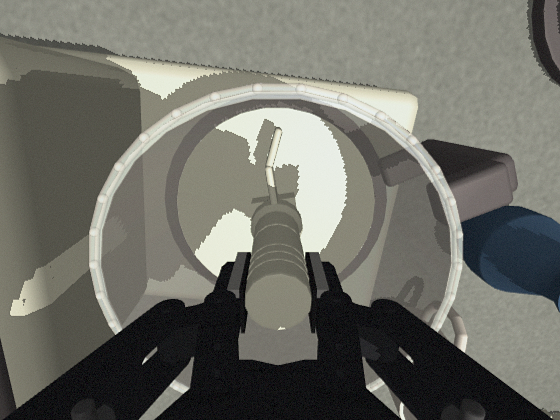

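{"api": "move_arm", "payload": {"linear": [[0,0,-0.0008],[0,0,-0.0008],[0,0,0]], "twist": [[0,0,0],[0,0,0],[0,0,0]], "grip": 0}}

```text
time: 10.43
eef_pos: [0.5628, 0.0562, 0.1633]
tcp_rot: [0.979, 0.205, 0.0, 0.005]
contact_force: [-1.2, -0.9, -0.7]
opening: 0.339
```

```bash
python3 -c "
from h import *
st()"
```

```text
t 10.43 pos [0.5628 0.0562 0.1633] jaw -66.38 zax [ 0.002  -0.0092 -1.    ] F [-1.25 -0.9  -0.67] T [-0.061  0.3    0.01 ] open 0.339 q6 62.3
```

{"api": "move_arm", "payload": {"linear": [[0,0,-0.002],[0,0,0]], "twist": [[0,0,0],[0,0,0]], "grip": 0}}

```text
time: 10.6
eef_pos: [0.563, 0.0562, 0.1633]
tcp_rot: [0.979, 0.205, -0.0, 0.005]
contact_force: [-2.2, 0.4, -3.9]
opening: 0.338
```

```bash
python3 -c "
from h import *
st()"
```

```text
t 10.6 pos [0.563  0.0562 0.1633] jaw -66.37 zax [ 0.0017 -0.0094 -1.    ] F [-2.18  0.44 -3.89] T [-0.141  0.409  0.005] open 0.338 q6 62.3
```

{"api": "move_arm", "payload": {"linear": [[0,0,0],[0,0,0],[0,0,0],[0,0,0],[0,0,0],[0,0,0],[0,0,0]], "twist": [[0,0,0],[0,0,0],[0,0,0],[0,0,0],[0,0,0],[0,0,0],[0,0,0]], "grip": 0.75}}

```text
time: 11.18
eef_pos: [0.5654, 0.0562, 0.1631]
tcp_rot: [0.979, 0.204, 0.004, 0.005]
contact_force: [-0.5, -0.6, 0.9]
opening: 0.748
```

```bash
python3 chk.py w9
python3 - <<'E'
from h import *
c=load('w9');P=pts(c)
d=np.hypot(P[...,0]-.564,P[...,1]-.057);q=P[(d<.014)&(P[...,2]>.17)&(P[...,2]<.22)]
print(len(q),np.percentile(q[:,2],[50,90,98,100]))
E
```

```text
t 11.18 pos [0.5654 0.0562 0.1631] jaw -66.42 zax [ 0.0097 -0.0087 -0.9999] F [-0.54 -0.59  0.9 ] T [-0.004  0.044 -0.034] open 0.748 q6 62.3
t 11.23 pos [0.5653 0.0562 0.1631] jaw -66.42 zax [ 0.0097 -0.0088 -0.9999] F [ 0.29  0.01 -0.31] T [-0.005  0.039  0.01 ] open 0.747 q6 62.3
-0.045 410 [0.5637 0.0568] [-0.0016  0.0006]
-0.03 448 [0.5638 0.0568] [-0.0016  0.0006]
-0.015 628 [0.5638 0.0569] [-0.0015  0.0006]
0 1182 [0.5639 0.0569] [-0.0015  0.0006]
rim [0.56392725 0.05695065 0.08633735]
2754 [0.1886921  0.18936149 0.18977136 0.19048761]
```

View pics/w9.png

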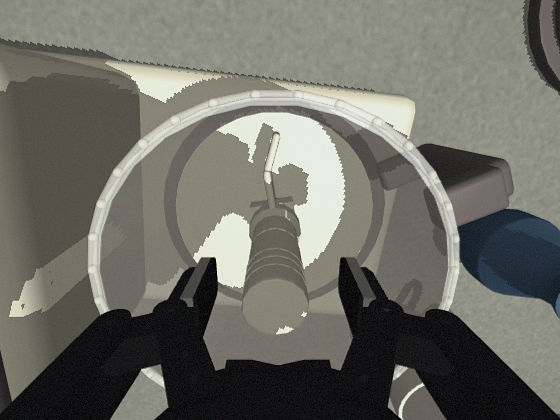

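Released. The stem top reads 0.189–0.190 m, where 0.080 + 0.110 is expected, and the axis is on the rim centre and upright. I'll withdraw straight up.

{"api": "move_arm", "payload": {"linear": [[0,0,0.01],[0,0,0.015],[0,0,0.02],[0,0,0.025],[0,0,0.03],[0,0,0.03],[0,0,0.02],[0,0,0],[0,0,0],[0,0,0],[0,0,0]], "twist": [[0,0,0],[0,0,0],[0,0,0],[0,0,0],[0,0,0],[0,0,0],[0,0,0],[0,0,0],[0,0,0],[0,0,0],[0,0,0]], "grip": 0.75}}

```text
time: 12.15
eef_pos: [0.5621, 0.0566, 0.3227]
tcp_rot: [0.979, 0.204, 0.003, 0.005]
contact_force: [-0.4, -0.8, -0.3]
opening: 0.75
```

Run:
```python
from h import *
from scipy.optimize import least_squares
st();c=read_camera('wrist');save('w10',c);t=read_camera('top');save('t10',t);s=read_camera('side');save('s10',s)
P=pts(c);d=np.hypot(P[...,0]-.564,P[...,1]-.057);
for lo,hi in((.135,.15),(.15,.165),(.165,.18),(.18,.195)):
    q=P[(d<.025)&(P[...,2]>lo)&(P[...,2]<hi)]
    f=lambda p:np.hypot(q[:,0]-p[0],q[:,1]-p[1])-.015
    r=least_squares(f,[.564,.057],loss='soft_l1',f_scale=.001);print(lo,len(q),r.x.round(4))
q=P[(d<.012)&(P[...,2]>.18)&(P[...,2]<.22)];print('top',np.percentile(q[:,2],[5,50,95]))
T=pts(t)
for nm,(u0,v0,u1,v1) in dict(mug=(240,210,285,268),vase=(245,150,290,200)).items():
    Q=T[v0:v1,u0:u1]; q=Q[(Q[...,2]>.012)&(Q[...,2]<.3)];top=q[q[:,2]>np.percentile(q[:,2],98)-.006];print(nm,((top.min(0)+top.max(0))/2).round(4))
```

```text
t 12.15 pos [0.5621 0.0566 0.3227] jaw -66.41 zax [ 0.0087 -0.0085 -0.9999] F [-0.44 -0.76 -0.31] T [-0.037 -0.032 -0.014] open 0.75 q6 62.1
0.135 64 [0.5637 0.0568]
0.15 75 [0.5639 0.0568]
0.165 103 [0.5639 0.0569]
0.18 772 [0.5628 0.056 ]
top [0.18769901 0.18875792 0.18985745]
mug [ 0.4572 -0.1592  0.0971]
vase [ 0.6114 -0.1686  0.1193]
```

View pics/w10.png

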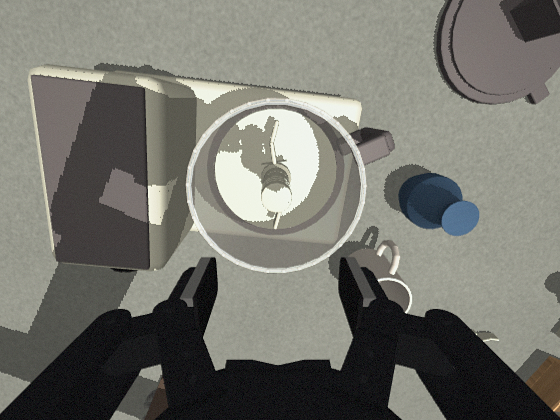

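The picture shows the paddle upright in the bowl, its stem top at about (277,195), with the jaws clear of it. The mug and vase have not moved. Handing in.

```bash
python3 -c "
from h import *
print(sign_off())"
```

```text
the job is handed in; nothing more can be done
None
```

The white dough paddle is back on the drive spindle, keyed over the cross bar, fully down on the collar and released. I handed the job in at about 12 s of the 53 s allowed.

- **Fitting it:** I picked the middle-sized paddle, whose 133 mm blade span matches the description. I measured the bar's direction with the cameras and turned the slot to match. I then lowered the paddle while holding it; it dropped past the bar without needing to be turned by feel, and the readings never went above a few newtons.
- **Last checks:** The stem top read 0.188 to 0.190 m, where 0.190 m means fully home. The stem axis was within about 0.3 mm of the bowl's centre and upright. The gripper was clear above the bowl, and the mug and vase were where they started.
- **Readings that disagreed:**
  - Bar direction varied between about 120° and 126° across views; the slot still cleared it.
  - One axis fit near the stem's top face was about 1 mm off. I put that down to top-face points mixing into the fit.
  - In the last press on the collar the arm stopped moving, but the vertical force read -3.9 N instead of a clear upward push. I took the height as proof that it was seated.

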